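# Complete the size-sorted row in the archive's book rack

## Task

Stand the four loose books from the table upright in the four empty bays of the white book rack, one to a bay, so that the row climbs in height bay by bay from the small blue index volume at one end to the tall brown register at the other. Set each book down wholly on the rack's floor without dropping it or knocking any over, and leave the index, the register, the pencil pot, the brass weight and the hand stamp where they are.

Things in the scene. Friction and masses are not known exactly. Their poses are not given: they have to be found in the camera images.
- red_book: Loose dark red bound book, gilt lines on its spine, cream pages, 100 mm high, 36 mm thick, 76 mm from spine to fore-edge, about 210 g, standing upright on the table, spine roughly towards the robot. Grip it across its thickness near the top edge. Origin: centre of its underside; z up, x from the spine (-x) to the fore-edge, y across the thickness.
- green_book: Loose dark green bound book, gilt lines on its spine, cream pages, 120 mm high, 38 mm thick, 84 mm from spine to fore-edge, about 280 g, standing upright on the table, spine roughly towards the robot. Grip it across its thickness near the top edge. Origin: centre of its underside; z up, x from the spine (-x) to the fore-edge, y across the thickness.
- tan_book: Loose tan bound book, gilt lines on its spine, cream pages, 140 mm high, 42 mm thick, 94 mm from spine to fore-edge, about 380 g, standing upright on the table, spine roughly towards the robot. Grip it across its thickness near the top edge. Origin: centre of its underside; z up, x from the spine (-x) to the fore-edge, y across the thickness.
- black_book: Loose black bound book, gilt lines on its spine, cream pages, 160 mm high, 44 mm thick, 104 mm from spine to fore-edge, about 480 g, standing upright on the table, spine roughly towards the robot. Grip it across its thickness near the top edge. Origin: centre of its underside; z up, x from the spine (-x) to the fore-edge, y across the thickness.
- rack: White steel book rack, fixed. Floor 150 mm deep (x), 448 mm long (y), 8 mm thick. Seven grey upright plates (4 mm thick, 120 mm deep, tops 68 mm over the table) make six bays in a row along y, 70 mm wide, centres at y = -185, -111, -37, 37, 111, 185 mm, x = 0; open in front, behind and above. Middle four are empty. Origin: centre of the underside, on the table; z up.
- index: Small dark blue bound book, gilt lines on its spine, cream pages, 80 mm high, 36 mm thick, 70 mm from spine to fore-edge, the lowest of the set; stands in one end bay of the rack (either end) and stays there. Origin: centre of its underside; z up, x from the spine (-x) to the fore-edge, y across the thickness.
- register: Brown leather-coloured bound book, gilt lines on its spine, cream pages, 172 mm high, 44 mm thick, 112 mm from spine to fore-edge, the tallest of the set; stands in the other end bay, across from the index and stays there. Origin: centre of its underside; z up, x from the spine (-x) to the fore-edge, y across the thickness.
- pencil_pot: Dark steel pencil pot with three pencils, 76 mm across, 95 mm high (pencils to 155 mm), standing on the table to the left; not to be disturbed. Origin: centre of its underside.
- weight: Brass conservator's weight with a knob, 60 mm across, 68 mm high, on the table to the right; not to be disturbed. Origin: centre of its underside.
- stamp: Hand stamp with a black foot 62 x 26 mm and a wooden knob handle, 82 mm high, on the table to the right; not to be disturbed. Origin: centre of its underside.

How it is judged:
By the outcome, as a careful person would: the job done as asked, in the order asked, and still so for the second after the job is handed in, with the robot touching nothing.
It also fails if it takes over 120 s, if anything falls off the work surface, if the arm or the gripper's body presses on something with over 40 N, if the wrist force passes 120 N, or if a joint passes its speed limit or range.

## Robot

A 7-joint arm with a two-finger parallel gripper is mounted at the origin on the work surface. World frame = base frame: x ahead of the robot, y to its left, z up, the work surface at z = 0. Lengths are in mm, angles in rad, forces in N, time in s.
With the tool pointing down it reaches from about 350 to 900 mm from the base axis. Payload 8.1 kg.
Tool frame: the origin (TCP) lies midway between the tips of the shut fingers; the grasp point (between the pads) lies 19 mm behind it; z points along the fingers, y is the line along which they close (so a half turn about z gives the same grasp; the last joint's range is limited). The gripper opens to 92 mm and grips with 3 to 60 N. Pads are 19 mm wide; open, the fingers measure 130 mm over their backs; the gripper's body (75 mm by 190 mm) begins 47 mm behind the grasp point.
Start: joints at [1.245, 0.434, 0.025, 1.573, -0.012, 1.134, -0.075], TCP at [138.075, -609.571, 226.742] pointing down, gripper open.
Joint ranges: [-2.62, 2.62], [-0.44, 2.09], [-1.27, 1.32], [0.08, 2.57], [-1.32, 4.46], [0.12, 2], [-2.74, 2.74]. Speed limits (rad/s): [2.22, 2.22, 3.01, 3.01, 3.14, 3.14, 3.14].

## Interface

Orientations are given as a rotation vector (axis times angle).
In Python, from rig import arm gives the robot as it stands. The module is installed in compiled form; this text tells all that it offers.
- The arm moves only by the shell command python3 -m handwheel 'ROWS' [FORCE]. ROWS is text: rows parted by semicolons, each of 5 numbers parted by spaces: the closure, from 0 (fully open) to 1 (shut), then the shift along the world's x, y, z in m, then the turn about the world's z in degrees. In form: gripper dx dy dz twist; .... A call has exactly 10 rows; each row shifts and turns the commanded pose from where the row before left it; what a row does not reach is not made up. A row lasts 1/10 s, in which the tool goes at most 50 mm and 8.59 degrees, less where a joint would pass 70% of its speed; a pose out of reach is approached as far as the arm can. A call with a gripper value outside its range is refused whole. The fingers move at their own pace and stop on an object; FORCE is the grip in N (left out, the last holds). Time passes only in rows, so rows that do not move let the fingers close, or fill a call up. It gives the time, the measured TCP pose, the force, the opening and the grip force at its end, in the units of the state.
- arm.observe(): the state, without advancing time (a new reading comes with each control period).
- arm.camera(name): name is "scene" or "top" or "wrist"; returns the picture (400x640x3 uint8, blue, green, red); there is no depth.
- arm.camera_model(name): a dict with "fx", "fy", "cx", "cy" (pixels), "D" ([k1, k2, p1, p2, k3] as OpenCV has them; the pictures are not rectified), "position" and "orientation" of the camera in the world. Camera axes: x right, y down, z forward; pixel columns grow to the right and rows downward; lengths in mm; the calibration is good to about 2 mm. A picture is of the moment at which its call begins: read the wrist's pose just before it. camera_model takes no time and is no camera call; for the wrist camera it gives the pose at the moment of the call.
- arm.close_job(): hands the job in; it is judged then, once.
Trained networks look in the newest picture that a camera, given by its name, has taken for a name from the list of things; names that differ only in an ending like _2 or _b are one class to them, and where a whole thing is asked for, a point or a joint stands for the part that bears it (a point fixed in the world has none). Each returns a list of dicts, best first, with "conf" (0 to 1); they miss things now and then, are a little off and sometimes report something else, mostly with a low value. They report only what shows in the picture. A call takes as long as a camera call.
- arm.look_for(camera, query): "centre" ([column, row] in pixels, amid what is visible of it).
- arm.tip_of(camera, query): "centre" ([column, row] in pixels: a listed point, or the origin of a listed thing).
The state is a dict: "time_s": time; "joint_pos": joint angles; "joint_vel": joint speeds; "joint_efforts": joint torques, N m; "ee_pos": TCP position; "tcp_rot": TCP orientation; "ft_force": force on the tool from outside, world axes, zero at the start; "moment": the same for the moment, N m; "finger_gap": finger opening in mm; "gripper_force": force on a finger pad.
Only numpy, scipy, OpenCV 4.12 (cv2) and the standard library are available. Lean on these libraries where they do the work, as an engineer would, in place of code of your own. Each camera call takes 0.05 s, during which the arm holds its last target. There are 200 camera calls.

## Working session

There is one attempt and no reset: what is moved stays moved. The work goes in short steps, Python scripts to look and compute and a shell command to move; the robot and the scene stay as the last step left them, time stands still between calls to the robot, and variables do not carry over. Pictures are saved under pics/ and viewed, at most 14 in all, crops included, and the job is handed in when it is done.

```bash
mkdir -p pics
cat > h.py <<'E'
import numpy as np, cv2
from scipy.spatial.transform import Rotation as R
from rig import arm
def ray(m,px):
    K=np.array([[m['fx'],0,m['cx']],[0,m['fy'],m['cy']],[0,0,1.]])
    u=cv2.undistortPoints(np.array([[px]],float),K,np.array(m['D'],float))[0,0]
    o=np.array(m['orientation'],float)
    Rm=o if o.shape==(3,3) else R.from_rotvec(o).as_matrix()
    return np.array(m['position'],float),Rm@np.array([u[0],u[1],1])
def onz(m,px,z):
    p,d=ray(m,px); return p+d*(z-p[2])/d[2]
E
python3 - <<'E'
from h import *
np.set_printoptions(precision=1,suppress=True)
for c in ['top','scene']:
    im=arm.camera(c); cv2.imwrite(f'pics/{c}0.png',im)
    m=arm.camera_model(c); print(c,m)
    for q in ['red_book','green_book','tan_book','black_book','rack','index','register','pencil_pot','weight','stamp']:
        r=arm.tip_of(c,q)[:1]
        for k in r: print(q,k['conf'],k['centre'],onz(m,k['centre'],8 if q in('index','register') else 0))
s=arm.observe();print(s)
E
```

```text
top {'fx': 435.81912165297115, 'fy': 435.81912165297115, 'cx': 317.09860398363435, 'cy': 200.8506604482863, 'D': array([-0.1,  0. ,  0. ,  0. ,  0. ]), 'position': array([ 408.5,  -16.3, 1346.3]), 'orientation': array([-2.1,  2.2, -0.1])}
red_book 0.66 [232.8, 245.4] [423.7 283.9   0. ]
green_book 0.77 [418.5, 235.4] [ 442.9 -290.     0. ]
tan_book 0.79 [284.0, 241.1] [434.1 124.3   0. ]
black_book 0.57 [352.7, 234.4] [450.4 -87.9   0. ]
rack 0.87 [336.5, 172.5] [644.6 -42.8   0. ]
index 0.63 [279.1, 181.6] [618.8 136.7   8. ]
register 0.62 [396.1, 163.6] [ 666.9 -228.7    8. ]
pencil_pot 0.71 [184.1, 185.9] [613.9 440.3   0. ]
weight 0.53 [463.4, 205.7] [ 531.4 -433.5    0. ]
stamp 0.53 [454.8, 168.9] [ 647.5 -413.1    0. ]
scene {'fx': 471.9671888700012, 'fy': 471.9671888700012, 'cx': 313.8705930830049, 'cy': 203.16322058695403, 'D': array([0., 0., 0., 0., 0.]), 'position': array([1380.5,  -80.1, 1303.5]), 'orientation': array([-2. , -1.7,  0.5])}
red_book 0.93 [386.9, 175.1] [438.9 280.6   0. ]
green_book 0.56 [221.4, 193.3] [ 431.5 -287.3    0. ]
tan_book 0.69 [339.5, 178.3] [428.2 117.2   0. ]
black_book 0.89 [279.5, 190.0] [446.8 -91.7   0. ]
rack 0.84 [302.9, 241.2] [654.6 -37.6   0. ]
index 0.66 [358.4, 221.9] [614.8 147.    8. ]
register 0.9 [243.3, 251.4] [ 667.9 -224.9    8. ]
pencil_pot 0.81 [447.2, 213.7] [621.3 438.7  -0. ]
weight 0.72 [176.1, 225.1] [ 536.  -435.7    0. ]
stamp 0.48 [183.9, 255.4] [ 650.6 -408.9    0. ]
{'time_s': 1.1, 'joint_pos': array([ 1.2,  0.4,  0. ,  1.6, -0. ,  1.1, -0.1]), 'joint_vel': array([-0.,  0., -0., -0., -0., -0.,  0.]), 'joint_efforts': array([  0. , -66.8,   1. , -31.5,  -0.1,   0. ,   0. ]), 'ee_pos': array([ 138.1, -609.6,  226.8]), 'tcp_rot': array([3.1, 0.3, 0. ]), 'ft_force': array([ 0.2,  0.1, -0.4]), 'moment': array([-0.,  0.,  0.]), 'gripper_force': 0.0, 'finger_gap': 92.0017028024603}
```

```bash
python3 - <<'E'
import cv2
a=cv2.imread('pics/top0.png');cv2.imwrite('pics/top0c.png',cv2.resize(a[130:280,160:490],(792,360),interpolation=cv2.INTER_CUBIC))
E
python3 -c "
from rig import arm;s=arm.observe();print(s['tcp_rot'])"
```

```text
[3.12206716e+00 3.49104739e-01 1.59367045e-05]
```

View pics/top0c.png

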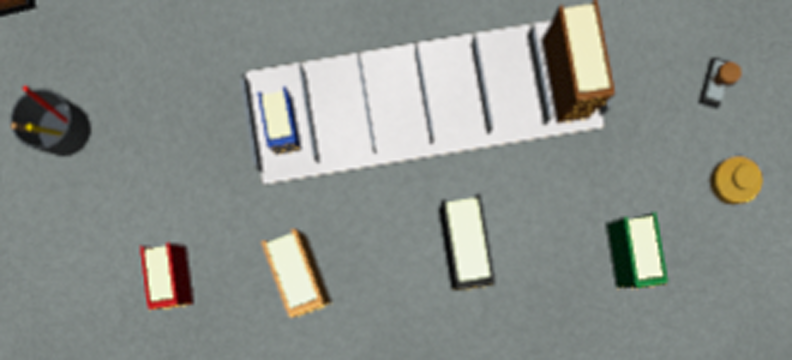

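View pics/scene0.png

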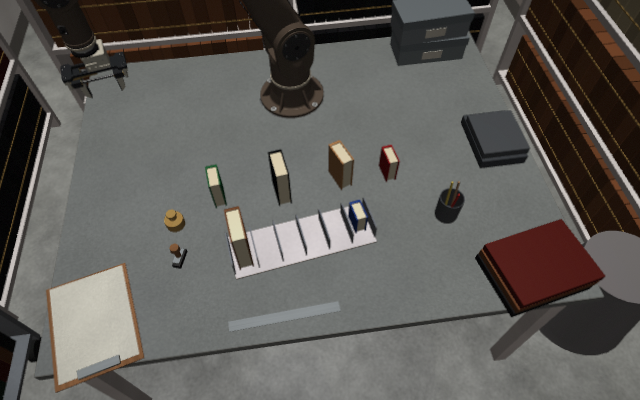

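The top view shows, left to right, red (165,275), tan (293,272), black (467,243) and green (637,250) in crop pixels. The index is at the rack's left end (+y), so red goes next to it, then green, tan and black, with black beside the register.

```bash
cat > fit.py <<'E'
from h import *
from scipy.optimize import least_squares
np.set_printoptions(precision=1,suppress=True)
im=cv2.imread('pics/top0.png'); m=arm.camera_model('top')
hsv=cv2.cvtColor(im,cv2.COLOR_BGR2HSV)
big=cv2.resize(im,None,fx=4,fy=4,interpolation=cv2.INTER_CUBIC)
b=big.astype(int); mask=((b.min(2)>150)).astype(np.uint8)
n,l,st,ce=cv2.connectedComponentsWithStats(mask)
B={'red':(232,245,100,76,36),'green':(420,234,120,84,38),'tan':(283,243,140,94,42),'black':(354,231,160,104,44),'index':(277,178,88,70,36),'register':(406,150,180,112,44)}
for k,(u,v,h,L,w) in B.items():
    d=[(np.hypot(ce[i][0]/4-u,ce[i][1]/4-v),i) for i in range(1,n) if st[i][4]>400]
    i=min(d)[1]
    c=cv2.findContours((l==i).astype(np.uint8),0,1)[0][0][:,0]
    P=np.array([onz(m,(p+.5)/4-.5,h)[:2] for p in c],np.float32)
    (cc,wh,a)=cv2.minAreaRect(P)
    if wh[0]<wh[1]: a+=90
    a=(a+90)%180-90
    print(k,np.array(cc),np.array(wh),'yaw %.1f'%a, min(d)[0],'r %.0f'%np.hypot(*cc))
# rack: model floor corners at z=8
c2w=lambda u,v:onz(m,((u+.5)/2.4-.5+160,(v+.5)/2.4-.5+130),8)[:2]
FL,FR,BL=c2w(262,184),c2w(604,128),c2w(246,72)
d=FL-FR; print('rack len',np.linalg.norm(d),'depth',np.linalg.norm(BL-FL))
yaw=np.arctan2(-d[0],d[1]); ex=np.array([np.cos(yaw),np.sin(yaw)]); ey=np.array([-ex[1],ex[0]])
C=(FL+FR)/2+75*ex; print('rack',C,np.degrees(yaw), 'from BL',BL-75*ex-224*ey)
K=np.array([[m['fx'],0,m['cx']],[0,m['fy'],m['cy']],[0,0,1.]])
Rw=R.from_rotvec(m['orientation']).as_matrix().T
def prj(P): return cv2.projectPoints(np.array(P,float),cv2.Rodrigues(Rw)[0],-Rw@m['position'],K,m['D'])[0][:,0]
def draw(loop,col):
    q=prj(loop); q=((q-[160,130]+.5)*2.4-.5)
    cv2.polylines(crop,[np.round(q).astype(int)],True,col,1)
crop=cv2.resize(im[130:280,160:490],(792,360),interpolation=cv2.INTER_CUBIC)
w=lambda x,y,z:[*(C+x*ex+y*ey),z]
draw([w(-75,-224,8),w(75,-224,8),w(75,224,8),w(-75,224,8)],(0,0,255))
for y in np.arange(-222,223,74): draw([w(-60,y,68),w(60,y,68)],(255,0,255))
cv2.imwrite('pics/fit.png',crop)
for n_,y in zip(['red','green','tan','black'],[111,37,-37,-111]): print(n_,'target',C+y*ey)
E
python3 fit.py
```

```text
red [429.4 282.6] [64.  26.3] yaw 7.5 6.0972252829626035 r 514
green [ 446.7 -293.9] [70.7 28.8] yaw 7.2 8.853302398000277 r 535
tan [428.7 118.2] [82.  34.6] yaw 19.9 1.6718353686908705 r 445
black [459.9 -85. ] [92.6 35.8] yaw 7.9 1.7708598828175461 r 468
index [634.1 -40. ] [145.2 422.9] yaw -81.7 52.14703650105612 r 635
register [ 673.  -224.2] [99.1 34. ] yaw 7.9 1.749337749288628 r 709
rack len 447.10600660172395 depth 149.00559258511456
rack [647.6 -41.6] 8.06049507032044 from BL [646.8 -43. ]
red target [632.1  68.3]
green target [642.4  -5. ]
tan target [652.8 -78.2]
black target [ 663.2 -151.5]
```

View pics/fit.png

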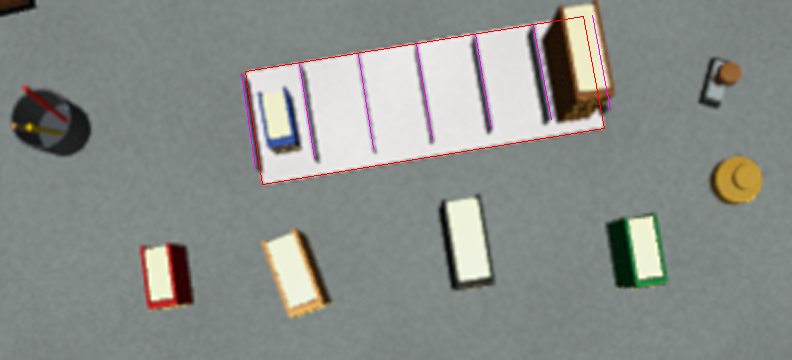

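The overlay matches the rack outline and plates, so I'll use that fit. Green is closest to the arm, so it goes first.

```bash
python3 -m handwheel '0 .031 .0315 0 -.56;0 .031 .0315 0 -.56;0 .031 .0315 0 -.56;0 .031 .0315 0 -.56;0 .031 .0315 0 -.56;0 .031 .0315 0 -.56;0 .031 .0315 0 -.56;0 .031 .0315 0 -.56;0 .031 .0315 0 -.56;0 .031 .0315 0 -.56' 25
cat > s.py <<'E'
from h import *
s=arm.observe(); a=R.from_rotvec(s['tcp_rot']).as_matrix()
print('t %.1f'%s['time_s'],s['ee_pos'].round(1),'yaw %.1f tilt %.2f'%(np.degrees(np.arctan2(a[1,0],a[0,0])),np.degrees(np.arccos(-a[2,2]))),'gap %.1f'%s['finger_gap'],'gf %.1f'%s['gripper_force'],s['ft_force'].round(1))
E
python3 s.py
```

```text
time_s: 2.1
ee_pos: [449.2, -293.2, 227.0]
tcp_rot: [3.135, 0.195, 0.001]
ft_force: [1.5, -0.6, 0.7]
finger_gap: 91.8
gripper_force: 0.0
t 2.1 [ 449.2 -293.2  227. ] yaw 7.1 tilt 0.03 gap 91.8 gf 0.0 [ 1.5 -0.6  0.7]
```

```bash
python3 -m handwheel '0 -.002 0 -.03 0;0 0 0 -.03 0;0 0 0 -.03 0;0 0 0 -.025 0;0 0 0 -.015 0;0 0 0 -.010 0;0 0 0 0 0;0 0 0 0 0;0 0 0 0 0;0 0 0 0 0' 25
python3 - <<'E'
from h import *
cv2.imwrite('pics/w1.png',arm.camera('wrist'))
E
```

```text
time_s: 3.1
ee_pos: [446.6, -294.9, 87.6]
tcp_rot: [3.135, 0.196, 0.002]
ft_force: [-0.4, -0.1, -0.6]
finger_gap: 91.8
gripper_force: 0.0
```

View pics/w1.png

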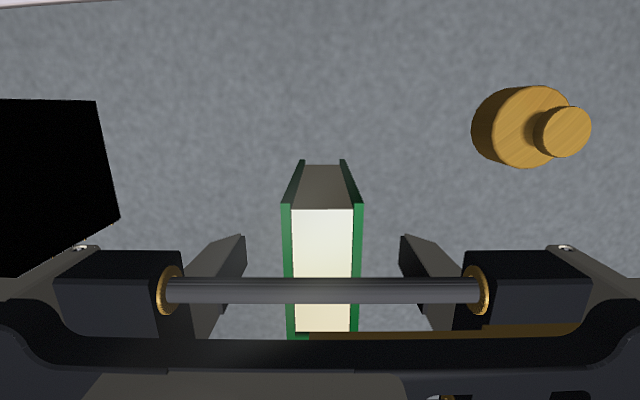

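The book sits centred between the fingers (column 322) and squared to them. Closing now.

```bash
python3 -m handwheel '1 0 0 0 0;1 0 0 0 0;1 0 0 0 0;1 0 0 0 0;1 0 0 0 0;1 0 0 0 0;1 0 0 0 0;1 0 0 0 0;1 0 0 0 0;1 0 0 0 0' 30; python3 s.py
```

```text
time_s: 4.15
ee_pos: [446.1, -294.6, 86.7]
tcp_rot: [3.135, 0.196, -0.0]
ft_force: [0.5, -0.9, -0.7]
finger_gap: 37.9
gripper_force: 30.0
t 4.2 [ 446.1 -294.6   86.7] yaw 7.2 tilt 0.00 gap 37.9 gf 30.0 [ 0.5 -0.9 -0.7]
```

```bash
python3 -m handwheel '1 0 0 .01 0;1 0 0 .02 0;1 0 0 .025 0;1 0 0 .025 0;1 0 0 .025 0;1 0 0 .025 0;1 0 0 .025 0;1 0 0 .02 0;1 0 0 .015 0;1 0 0 0 0'; python3 s.py
python3 -m handwheel '1 .012 .018 0 .1;1 .022 .033 0 .1;1 .025 .035 0 .1;1 .025 .036 0 .1;1 .025 .036 0 .1;1 .025 .036 0 .1;1 .025 .036 0 .1;1 .022 .033 0 .1;1 .014 .022 0 .1;1 .001 .004 0 0'; python3 s.py
```

```text
time_s: 5.15
ee_pos: [446.9, -294.9, 279.3]
tcp_rot: [3.133, 0.196, 0.005]
ft_force: [0.2, -0.6, -2.9]
finger_gap: 38.1
gripper_force: 30.0
t 5.2 [ 446.9 -294.9  279.3] yaw 7.2 tilt 0.23 gap 38.1 gf 30.0 [ 0.2 -0.6 -2.9]
time_s: 6.15
ee_pos: [642.6, -0.7, 275.1]
tcp_rot: [-3.131, -0.229, 0.003]
ft_force: [-0.1, 0.8, -2.8]
finger_gap: 37.9
gripper_force: 30.0
t 6.2 [642.6  -0.7 275.1] yaw 8.4 tilt 0.18 gap 37.9 gf 30.0 [-0.1  0.8 -2.8]
```

```bash
python3 -m handwheel '1 0 -.002 -.01 -.2;1 0 -.002 -.02 -.1;1 0 0 -.02 0;1 0 0 -.02 0;1 0 0 -.02 0;1 0 0 -.015 0;1 0 0 -.005 0;1 0 0 0 0;1 0 0 0 0;1 0 0 0 0'; python3 s.py
python3 - <<'E'
from h import *
cv2.imwrite('pics/w2.png',arm.camera('wrist'))
E
```

```text
time_s: 7.15
ee_pos: [642.5, -9.9, 167.7]
tcp_rot: [3.134, 0.212, 0.002]
ft_force: [-0.6, 0.5, -1.7]
finger_gap: 37.9
gripper_force: 30.0
t 7.2 [642.5  -9.9 167.7] yaw 7.7 tilt 0.09 gap 37.9 gf 30.0 [-0.6  0.5 -1.7]
```

View pics/w2.png

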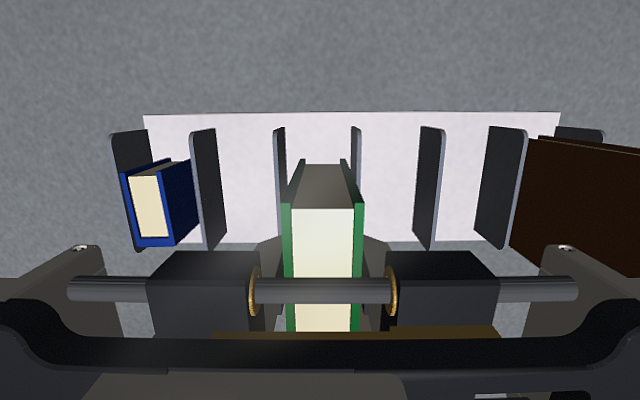

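It's the right bay: the plates are at columns 279 and 356, and the book at 322 is about 5 mm to the right. I'll correct by +5 mm in y and lower it.

```bash
python3 -m handwheel '1 0 .003 0 .2;1 0 .002 -.005 0;1 0 0 -.015 0;1 0 0 -.015 0;1 0 0 -.015 0;1 0 0 -.010 0;1 0 0 -.006 0;1 0 0 -.003 0;1 0 0 0 0;1 0 0 0 0'; python3 s.py
python3 -m handwheel '1 0 0 -.0005 0;1 0 0 0 0;1 0 0 -.0005 0;1 0 0 0 0;1 0 0 -.0005 0;1 0 0 0 0;1 0 0 -.0005 0;1 0 0 0 0;1 0 0 0 0;1 0 0 0 0'; python3 s.py
```

```text
time_s: 8.2
ee_pos: [642.5, -4.5, 98.3]
tcp_rot: [3.134, 0.218, 0.001]
ft_force: [-0.5, 0.4, -1.8]
finger_gap: 37.8
gripper_force: 30.0
t 8.2 [642.5  -4.5  98.3] yaw 8.0 tilt 0.05 gap 37.8 gf 30.0 [-0.5  0.4 -1.8]
time_s: 9.2
ee_pos: [642.1, -4.6, 95.7]
tcp_rot: [3.134, 0.218, -0.0]
ft_force: [-0.3, -0.9, -1.9]
finger_gap: 37.7
gripper_force: 30.0
t 9.2 [642.1  -4.6  95.7] yaw 8.0 tilt 0.00 gap 37.7 gf 30.0 [-0.3 -0.9 -1.9]
```

```bash
python3 -m handwheel '1 0 0 -.0005 0;1 0 0 0 0;1 0 0 -.0005 0;1 0 0 0 0;1 0 0 0 0;1 0 0 0 0;1 0 0 0 0;1 0 0 0 0;1 0 0 0 0;1 0 0 0 0'; python3 s.py
```

```text
time_s: 10.2
ee_pos: [642.2, -4.6, 94.8]
tcp_rot: [3.134, 0.218, 0.0]
ft_force: [-0.3, -0.0, -1.6]
finger_gap: 37.6
gripper_force: 30.0
t 10.2 [642.2  -4.6  94.8] yaw 8.0 tilt 0.01 gap 37.6 gf 30.0 [-0.3 -0.  -1.6]
```

```bash
python3 -m handwheel '1 0 0 -.0005 0;1 0 0 0 0;1 0 0 0 0;1 0 0 0 0;1 0 0 0 0;1 0 0 -.0003 0;1 0 0 0 0;1 0 0 0 0;1 0 0 0 0;1 0 0 0 0'; python3 s.py
```

```text
time_s: 11.2
ee_pos: [642.2, -4.6, 94.8]
tcp_rot: [3.134, 0.218, 0.001]
ft_force: [-3.5, -1.2, 8.9]
finger_gap: 37.9
gripper_force: 30.0
t 11.2 [642.2  -4.6  94.8] yaw 8.0 tilt 0.04 gap 37.9 gf 30.0 [-3.5 -1.2  8.9]
```

Contact with the floor, exactly 8 mm above the pick height. Release, rise, and go to red.

```bash
python3 -m handwheel '.4 0 0 0 0;.4 0 0 0 0;.4 0 0 0 0;.4 0 0 0 0;.4 0 0 .005 0;.4 0 0 .015 0;.4 0 0 .025 0;.4 0 0 .03 0;.4 0 0 .03 0;.4 0 0 .026 0'; python3 s.py
```

```text
time_s: 12.2
ee_pos: [642.5, -4.4, 228.1]
tcp_rot: [-3.134, -0.218, -0.004]
ft_force: [0.2, 0.2, -0.1]
finger_gap: 55.3
gripper_force: 0.0
t 12.2 [642.5  -4.4 228.1] yaw 8.0 tilt 0.13 gap 55.3 gf 0.0 [ 0.2  0.2 -0.1]
```

```bash
python3 -m handwheel '0 -.015 .02 0 -.1;0 -.025 .033 0 -.1;0 -.026 .035 0 -.1;0 -.026 .035 0 -.1;0 -.026 .035 0 -.1;0 -.026 .035 0 0;0 -.026 .035 0 0;0 -.025 .034 0 0;0 -.018 .025 0 0;0 0 0 0 0'; python3 s.py
python3 -m handwheel '0 0 0 -.015 0;0 0 0 -.03 0;0 0 0 -.03 0;0 0 0 -.03 0;0 0 0 -.025 0;0 0 0 -.018 0;0 0 0 -.008 0;0 0 0 0 0;0 0 0 0 0;0 0 0 0 0'; python3 s.py
python3 - <<'E'
from h import *
cv2.imwrite('pics/w3.png',arm.camera('wrist'))
E
```

```text
time_s: 13.2
ee_pos: [425.9, 287.1, 226.7]
tcp_rot: [-3.131, -0.216, -0.001]
ft_force: [0.2, -0.7, 0.1]
finger_gap: 91.8
gripper_force: 0.0
t 13.2 [425.9 287.1 226.7] yaw 7.9 tilt 0.17 gap 91.8 gf 0.0 [ 0.2 -0.7  0.1]
time_s: 14.2
ee_pos: [429.9, 282.9, 70.2]
tcp_rot: [-3.134, -0.204, -0.003]
ft_force: [0.1, -1.0, -0.1]
finger_gap: 92.1
gripper_force: 0.0
t 14.2 [429.9 282.9  70.2] yaw 7.4 tilt 0.12 gap 92.1 gf 0.0 [ 0.1 -1.  -0.1]
```

View pics/w3.png

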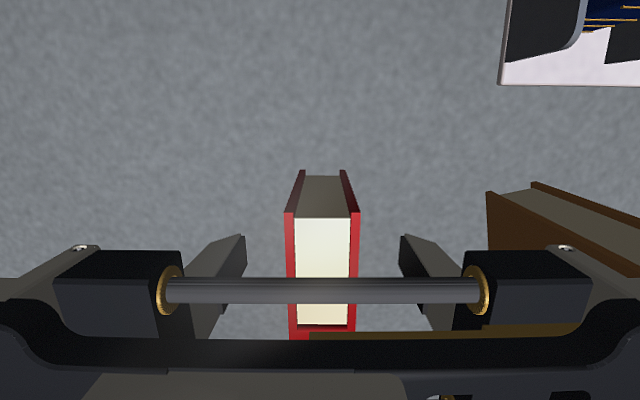

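Red is centred between the fingers (column 322) and square. Close and lift.

```bash
python3 -m handwheel '1 0 0 0 0;1 0 0 0 0;1 0 0 0 0;1 0 0 0 0;1 0 0 0 0;1 0 0 0 0;1 0 0 0 0;1 0 0 0 0;1 0 0 0 0;1 0 0 0 0'; python3 s.py;python3 -m handwheel '1 0 0 .01 0;1 0 0 .02 0;1 0 0 .025 0;1 0 0 .025 0;1 0 0 .025 0;1 0 0 .02 0;1 0 0 .01 0;1 0 0 0 0;1 0 0 0 0;1 0 0 0 0'; python3 s.py
```

```text
time_s: 15.25
ee_pos: [429.0, 282.4, 68.9]
tcp_rot: [3.135, 0.204, -0.0]
ft_force: [-0.2, 0.5, -1.5]
finger_gap: 35.9
gripper_force: 30.0
t 15.2 [429.  282.4  68.9] yaw 7.5 tilt 0.00 gap 35.9 gf 30.0 [-0.2  0.5 -1.5]
time_s: 16.25
ee_pos: [428.5, 281.9, 202.8]
tcp_rot: [3.134, 0.204, -0.003]
ft_force: [0.3, -1.0, -2.1]
finger_gap: 35.8
gripper_force: 30.0
t 16.2 [428.5 281.9 202.8] yaw 7.5 tilt 0.12 gap 35.8 gf 30.0 [ 0.3 -1.  -2.1]
```

```bash
python3 -m handwheel '1 .013 -.014 0 .1;1 .025 -.026 0 .1;1 .027 -.028 0 .1;1 .027 -.028 0 .1;1 .027 -.028 0 .1;1 .027 -.028 0 0;1 .025 -.028 0 0;1 .02 -.022 0 0;1 .012 -.012 0 0;1 0 0 0 0'; python3 s.py
python3 -m handwheel '1 0 0 -.01 0;1 0 0 -.02 0;1 0 0 -.015 0;1 0 0 -.005 0;1 0 0 0 0;1 0 0 0 0;1 0 0 0 0;1 0 0 0 0;1 0 0 0 0;1 0 0 0 0'; python3 s.py
python3 - <<'E'
from h import *
cv2.imwrite('pics/w4.png',arm.camera('wrist'))
E
```

```text
time_s: 17.25
ee_pos: [632.9, 65.9, 202.5]
tcp_rot: [3.133, 0.212, -0.002]
ft_force: [-1.4, -0.4, -2.6]
finger_gap: 36.1
gripper_force: 30.0
t 17.2 [632.9  65.9 202.5] yaw 7.8 tilt 0.11 gap 36.1 gf 30.0 [-1.4 -0.4 -2.6]
time_s: 18.25
ee_pos: [632.2, 68.4, 154.2]
tcp_rot: [-3.134, -0.218, -0.001]
ft_force: [0.4, 0.1, -1.5]
finger_gap: 35.7
gripper_force: 30.0
t 18.2 [632.2  68.4 154.2] yaw 8.0 tilt 0.03 gap 35.7 gf 30.0 [ 0.4  0.1 -1.5]
```

View pics/w4.png

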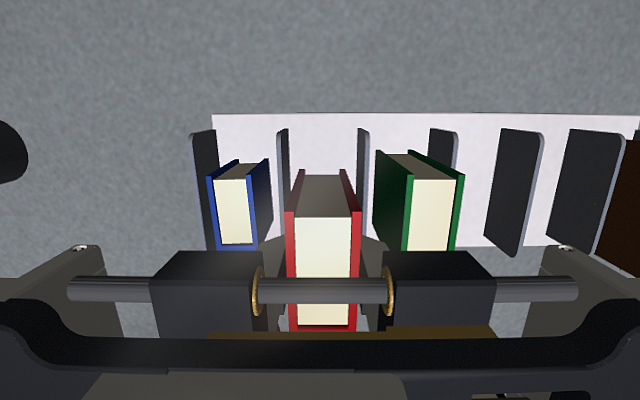

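Red hangs centred over the free bay between the index and the upright green book. Lower to just above the floor and creep down.

```bash
python3 -m handwheel '1 0 0 -.008 0;1 0 0 -.015 0;1 0 0 -.015 0;1 0 0 -.015 0;1 0 0 -.012 0;1 0 0 -.006 0;1 0 0 -.003 0;1 0 0 -.001 0;1 0 0 0 0;1 0 0 0 0'; python3 s.py
python3 -m handwheel '1 0 0 -.0005 0;1 0 0 0 0;1 0 0 -.0005 0;1 0 0 0 0;1 0 0 -.0005 0;1 0 0 0 0;1 0 0 -.0003 0;1 0 0 0 0;1 0 0 0 0;1 0 0 0 0'; python3 s.py
```

```text
time_s: 19.3
ee_pos: [632.5, 68.6, 79.6]
tcp_rot: [-3.134, -0.218, -0.002]
ft_force: [-0.2, 0.5, -2.3]
finger_gap: 35.7
gripper_force: 30.0
t 19.3 [632.5  68.6  79.6] yaw 8.0 tilt 0.06 gap 35.7 gf 30.0 [-0.2  0.5 -2.3]
time_s: 20.3
ee_pos: [632.1, 68.4, 77.2]
tcp_rot: [3.134, 0.218, 0.0]
ft_force: [0.1, -0.0, -2.9]
finger_gap: 35.9
gripper_force: 30.0
t 20.3 [632.1  68.4  77.2] yaw 8.0 tilt 0.00 gap 35.9 gf 30.0 [ 0.1 -0.  -2.9]
```

```bash
python3 -m handwheel '1 0 0 -.0004 0;1 0 0 0 0;1 0 0 -.0004 0;1 0 0 0 0;1 0 0 0 0;1 0 0 0 0;1 0 0 0 0;1 0 0 0 0;1 0 0 0 0;1 0 0 0 0'; python3 s.py
```

```text
time_s: 21.3
ee_pos: [632.2, 68.5, 76.9]
tcp_rot: [3.134, 0.218, 0.001]
ft_force: [-1.8, -0.4, 6.2]
finger_gap: 36.0
gripper_force: 30.0
t 21.3 [632.2  68.5  76.9] yaw 8.0 tilt 0.03 gap 36.0 gf 30.0 [-1.8 -0.4  6.2]
```

```bash
python3 -m handwheel '.4 0 0 0 0;.4 0 0 0 0;.4 0 0 0 0;.4 0 0 0 0;.4 0 0 .005 0;.4 0 0 .015 0;.4 0 0 .03 0;.4 0 0 .04 0;.4 0 0 .04 0;.4 0 0 .03 0'; python3 s.py
python3 -m handwheel '0 -.012 .003 0 1;0 -.024 .006 0 1.5;0 -.026 .006 0 1.5;0 -.027 .007 0 1.5;0 -.027 .007 0 1.5;0 -.027 .007 0 1.5;0 -.026 .006 0 1.5;0 -.022 .005 0 1;0 -.012 .003 0 .8;0 0 0 0 0'; python3 s.py
python3 -m handwheel '0 0 0 -.015 0;0 0 0 -.03 0;0 0 0 -.03 0;0 0 0 -.025 0;0 0 0 -.018 0;0 0 0 -.010 0;0 0 0 0 0;0 0 0 0 0;0 0 0 0 0;0 0 0 0 0'; python3 s.py
python3 - <<'E'
from h import *
cv2.imwrite('pics/w5.png',arm.camera('wrist'))
E
```

```text
time_s: 22.3
ee_pos: [632.7, 68.8, 240.7]
tcp_rot: [-3.133, -0.218, -0.006]
ft_force: [0.8, -0.4, 0.2]
finger_gap: 55.3
gripper_force: 0.0
t 22.3 [632.7  68.8 240.7] yaw 8.0 tilt 0.21 gap 55.3 gf 0.0 [ 0.8 -0.4  0.2]
time_s: 23.3
ee_pos: [428.3, 118.9, 237.4]
tcp_rot: [3.094, 0.542, 0.002]
ft_force: [1.0, -0.5, 0.4]
finger_gap: 91.8
gripper_force: 0.0
t 23.3 [428.3 118.9 237.4] yaw 19.9 tilt 0.08 gap 91.8 gf 0.0 [ 1.  -0.5  0.4]
time_s: 24.3
ee_pos: [429.8, 118.6, 109.2]
tcp_rot: [-3.095, -0.539, -0.003]
ft_force: [-0.0, 0.4, 0.6]
finger_gap: 91.8
gripper_force: 0.0
t 24.3 [429.8 118.6 109.2] yaw 19.8 tilt 0.10 gap 91.8 gf 0.0 [-0.   0.4  0.6]
```

View pics/w5.png

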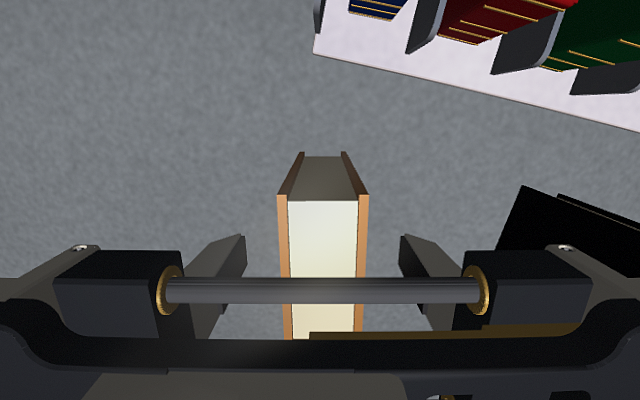

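Tan is centred and square between the fingers (column 322). Grip, lift high, and carry it to its bay.

```bash
python3 -m handwheel '1 0 0 0 0;1 0 0 0 0;1 0 0 0 0;1 0 0 0 0;1 0 0 0 0;1 0 0 0 0;1 0 0 0 0;1 0 0 0 0;1 0 0 0 0;1 0 0 0 0' 35; python3 s.py;python3 -m handwheel '1 0 0 .01 0;1 0 0 .02 0;1 0 0 .025 0;1 0 0 .025 0;1 0 0 .025 0;1 0 0 .025 0;1 0 0 .025 0;1 0 0 .015 0;1 0 0 .01 0;1 0 0 0 0'; python3 s.py
python3 -m handwheel '1 .012 -.010 0 -.8;1 .025 -.022 0 -1.4;1 .028 -.025 0 -1.5;1 .029 -.026 0 -1.6;1 .029 -.026 0 -1.6;1 .029 -.026 0 -1.5;1 .028 -.025 0 -1.5;1 .026 -.022 0 -1.2;1 .014 -.012 0 -.7;1 .0035 -.0025 0 0'; python3 s.py
```

```text
time_s: 25.35
ee_pos: [429.1, 118.4, 108.3]
tcp_rot: [3.095, 0.539, -0.0]
ft_force: [-0.6, 0.2, -0.2]
finger_gap: 41.6
gripper_force: 35.0
t 25.4 [429.1 118.4 108.3] yaw 19.8 tilt 0.00 gap 41.6 gf 35.0 [-0.6  0.2 -0.2]
time_s: 26.35
ee_pos: [429.3, 118.6, 289.5]
tcp_rot: [-3.095, -0.539, -0.003]
ft_force: [0.3, 0.1, -2.0]
finger_gap: 41.6
gripper_force: 35.0
t 26.4 [429.3 118.6 289.5] yaw 19.8 tilt 0.11 gap 41.6 gf 35.0 [ 0.3  0.1 -2. ]
time_s: 27.35
ee_pos: [653.3, -81.6, 285.6]
tcp_rot: [3.133, 0.211, -0.005]
ft_force: [-0.6, -0.4, -3.8]
finger_gap: 41.7
gripper_force: 35.0
t 27.4 [653.3 -81.6 285.6] yaw 7.7 tilt 0.20 gap 41.7 gf 35.0 [-0.6 -0.4 -3.8]
```

```bash
python3 -m handwheel '1 0 0 -.01 0;1 0 0 -.02 0;1 0 0 -.025 0;1 0 0 -.02 0;1 0 0 -.01 0;1 0 0 -.005 0;1 0 0 0 0;1 0 0 0 0;1 0 0 0 0;1 0 0 0 0'; python3 s.py
python3 - <<'E'
from h import *
cv2.imwrite('pics/w6.png',arm.camera('wrist'))
E
```

```text
time_s: 28.35
ee_pos: [653.0, -78.1, 199.2]
tcp_rot: [3.134, 0.218, 0.002]
ft_force: [-0.6, -1.7, -3.2]
finger_gap: 41.9
gripper_force: 35.0
t 28.4 [653.  -78.1 199.2] yaw 8.0 tilt 0.08 gap 41.9 gf 35.0 [-0.6 -1.7 -3.2]
```

View pics/w6.png

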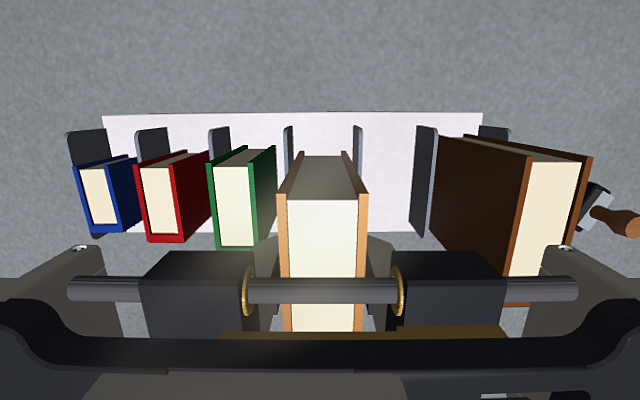

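Tan is centred over its bay (plates at 288 and 358). Lower it.

```bash
python3 -m handwheel '1 0 0 -.008 0;1 0 0 -.015 0;1 0 0 -.015 0;1 0 0 -.015 0;1 0 0 -.013 0;1 0 0 -.008 0;1 0 0 -.004 0;1 0 0 -.002 0;1 0 0 0 0;1 0 0 0 0'; python3 s.py
python3 -m handwheel '1 0 0 -.0005 0;1 0 0 0 0;1 0 0 -.0005 0;1 0 0 0 0;1 0 0 -.0004 0;1 0 0 0 0;1 0 0 -.0004 0;1 0 0 0 0;1 0 0 -.0004 0;1 0 0 0 0'; python3 s.py
```

```text
time_s: 29.4
ee_pos: [653.0, -78.1, 119.0]
tcp_rot: [3.134, 0.218, 0.002]
ft_force: [-0.4, -0.5, -2.7]
finger_gap: 42.3
gripper_force: 35.0
t 29.4 [653.  -78.1 119. ] yaw 8.0 tilt 0.07 gap 42.3 gf 35.0 [-0.4 -0.5 -2.7]
time_s: 30.4
ee_pos: [652.6, -78.1, 116.4]
tcp_rot: [3.134, 0.218, 0.0]
ft_force: [0.1, 0.4, 0.2]
finger_gap: 42.2
gripper_force: 35.0
t 30.4 [652.6 -78.1 116.4] yaw 8.0 tilt 0.01 gap 42.2 gf 35.0 [0.1 0.4 0.2]
```

```bash
python3 -m handwheel '1 0 0 -.0003 0;1 0 0 0 0;1 0 0 0 0;1 0 0 0 0;.4 0 0 0 0;.4 0 0 0 0;.4 0 0 0 0;.4 0 0 0 0;.4 0 0 .005 0;.4 0 0 .015 0'; python3 s.py
python3 -m handwheel '.4 0 0 .025 0;.4 0 0 .035 0;.4 0 0 .035 0;.4 0 0 .025 0;.4 0 0 .01 0;.2 -.01 0 0 0;0 -.015 0 0 0;0 -.02 0 0 0;0 -.025 0 0 0;0 -.025 0 0 0'; python3 s.py
python3 -m handwheel '0 -.025 -.002 0 -.1;0 -.025 -.002 0 -.1;0 -.023 -.002 0 0;0 -.015 -.001 0 0;0 -.01 0 -.01 0;0 0 0 -.03 0;0 0 0 -.035 0;0 0 0 -.03 0;0 0 0 -.02 0;0 0 0 -.010 0'; python3 s.py
```

```text
time_s: 31.4
ee_pos: [651.6, -78.0, 135.2]
tcp_rot: [-3.134, -0.218, 0.004]
ft_force: [0.1, 0.2, -0.3]
finger_gap: 55.1
gripper_force: 0.0
t 31.4 [651.6 -78.  135.2] yaw 8.0 tilt 0.16 gap 55.1 gf 0.0 [ 0.1  0.2 -0.3]
time_s: 32.4
ee_pos: [555.0, -78.1, 263.9]
tcp_rot: [-3.134, -0.218, 0.005]
ft_force: [-0.6, 0.2, 0.1]
finger_gap: 89.2
gripper_force: 0.0
t 32.4 [555.  -78.1 263.9] yaw 8.0 tilt 0.19 gap 89.2 gf 0.0 [-0.6  0.2  0.1]
time_s: 33.4
ee_pos: [456.6, -84.9, 128.0]
tcp_rot: [-3.133, -0.213, 0.008]
ft_force: [0.4, -0.5, -0.2]
finger_gap: 91.4
gripper_force: 0.0
t 33.4 [456.6 -84.9 128. ] yaw 7.8 tilt 0.30 gap 91.4 gf 0.0 [ 0.4 -0.5 -0.2]
```

```bash
python3 - <<'E'
from h import *
cv2.imwrite('pics/w7.png',arm.camera('wrist'))
E
python3 s.py
```

```text
t 33.5 [456.7 -84.9 127.7] yaw 7.8 tilt 0.31 gap 91.9 gf 0.0 [-0.6  0.7 -1.6]
```

View pics/w7.png

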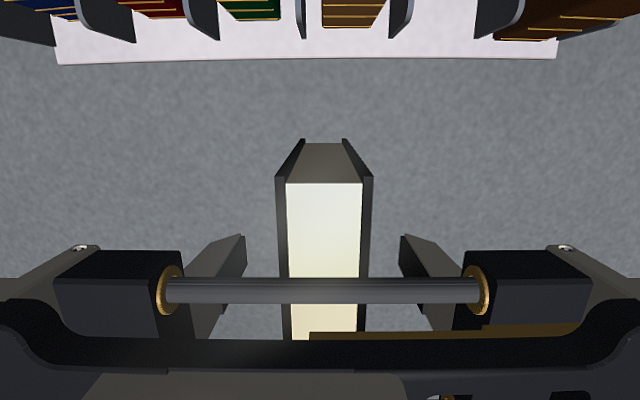

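Black is centred and square between the fingers. Grip and lift.

```bash
python3 -m handwheel '0 0 0 0 0;0 0 0 0 0;1 0 0 0 0;1 0 0 0 0;1 0 0 0 0;1 0 0 0 0;1 0 0 0 0;1 0 0 0 0;1 0 0 0 0;1 0 0 0 0' 40; python3 s.py;python3 -m handwheel '1 0 0 .01 0;1 0 0 .02 0;1 0 0 .025 0;1 0 0 .025 0;1 0 0 .03 0;1 0 0 .03 0;1 0 0 .025 0;1 0 0 .015 0;1 0 0 .01 0;1 0 0 0 0'; python3 s.py
```

```text
time_s: 34.45
ee_pos: [459.6, -85.1, 130.8]
tcp_rot: [3.134, 0.212, -0.0]
ft_force: [-0.7, 1.1, 0.2]
finger_gap: 43.7
gripper_force: 40.0
t 34.5 [459.6 -85.1 130.8] yaw 7.8 tilt 0.00 gap 43.7 gf 40.0 [-0.7  1.1  0.2]
time_s: 35.45
ee_pos: [459.7, -85.0, 321.8]
tcp_rot: [3.134, 0.213, 0.002]
ft_force: [-0.2, -0.3, -6.1]
finger_gap: 43.7
gripper_force: 40.0
t 35.5 [459.7 -85.  321.8] yaw 7.8 tilt 0.07 gap 43.7 gf 40.0 [-0.2 -0.3 -6.1]
```

```bash
python3 -m handwheel '1 .012 -.004 0 .1;1 .022 -.007 0 .1;1 .026 -.009 0 .1;1 .028 -.009 0 0;1 .028 -.009 0 0;1 .028 -.009 0 0;1 .026 -.009 0 0;1 .02 -.006 0 0;1 .0135 -.0045 0 0;1 0 0 0 0'; python3 s.py
python3 -m handwheel '1 0 0 0 0;1 0 0 -.01 0;1 0 0 -.02 0;1 0 0 -.025 0;1 0 0 -.025 0;1 0 0 -.015 0;1 0 0 -.005 0;1 0 0 0 0;1 0 0 0 0;1 0 0 0 0'; python3 s.py
python3 - <<'E'
from h import *
cv2.imwrite('pics/w8.png',arm.camera('wrist'))
E
```

```text
time_s: 36.45
ee_pos: [664.4, -152.5, 317.5]
tcp_rot: [-3.133, -0.22, 0.005]
ft_force: [-0.7, 0.0, -6.8]
finger_gap: 43.8
gripper_force: 40.0
t 36.5 [ 664.4 -152.5  317.5] yaw 8.0 tilt 0.19 gap 43.8 gf 40.0 [-0.7  0.  -6.8]
time_s: 37.45
ee_pos: [663.7, -151.6, 222.1]
tcp_rot: [3.133, 0.221, 0.003]
ft_force: [0.4, -0.2, -7.0]
finger_gap: 43.5
gripper_force: 40.0
t 37.5 [ 663.7 -151.6  222.1] yaw 8.1 tilt 0.12 gap 43.5 gf 40.0 [ 0.4 -0.2 -7. ]
```

View pics/w8.png

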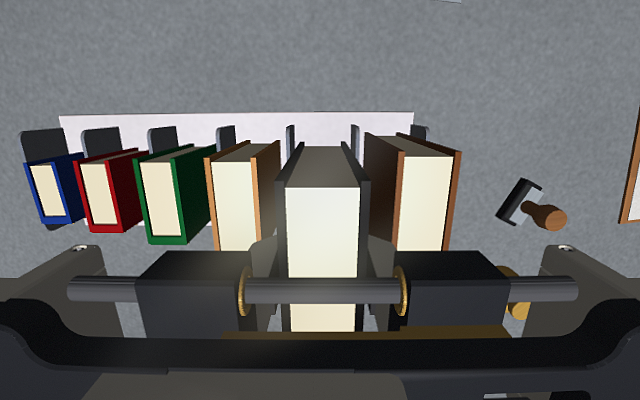

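Black is centred between the tan book and the register, with clearance on both sides. Lower it.

```bash
python3 -m handwheel '1 0 0 -.008 0;1 0 0 -.015 0;1 0 0 -.015 0;1 0 0 -.015 0;1 0 0 -.013 0;1 0 0 -.008 0;1 0 0 -.004 0;1 0 0 -.002 0;1 0 0 0 0;1 0 0 0 0'; python3 s.py
python3 -m handwheel '1 0 0 -.0005 0;1 0 0 0 0;1 0 0 -.0005 0;1 0 0 0 0;1 0 0 -.0004 0;1 0 0 0 0;1 0 0 -.0004 0;1 0 0 0 0;1 0 0 -.0004 0;1 0 0 0 0'; python3 s.py
```

```text
time_s: 38.5
ee_pos: [663.5, -151.6, 141.5]
tcp_rot: [3.134, 0.221, 0.002]
ft_force: [-0.2, -0.6, -6.1]
finger_gap: 44.0
gripper_force: 40.0
t 38.5 [ 663.5 -151.6  141.5] yaw 8.1 tilt 0.07 gap 44.0 gf 40.0 [-0.2 -0.6 -6.1]
time_s: 39.5
ee_pos: [663.3, -151.5, 139.0]
tcp_rot: [3.134, 0.221, 0.001]
ft_force: [-0.0, -0.7, -1.9]
finger_gap: 43.6
gripper_force: 40.0
t 39.5 [ 663.3 -151.5  139. ] yaw 8.1 tilt 0.03 gap 43.6 gf 40.0 [-0.  -0.7 -1.9]
```

Contact has begun: the weight is unloading. A little further, then release and lift.

```bash
python3 -m handwheel '1 0 0 -.0004 0;1 0 0 0 0;1 0 0 0 0;1 0 0 0 0;.45 0 0 0 0;.45 0 0 0 0;.45 0 0 0 0;.45 0 0 0 0;.45 0 0 .005 0;.45 0 0 .01 0'; python3 s.py
python3 -m handwheel '.45 0 0 .025 0;.45 0 0 .035 0;.45 0 0 .035 0;.45 0 0 .03 0;.45 0 0 .02 0;.45 -.025 0 0 0;.45 -.035 0 0 0;.45 -.04 0 0 0;.45 -.04 0 0 0;.45 -.04 0 0 0'
python3 -m handwheel '.45 -.04 0 0 0;.45 -.04 0 0 0;.45 -.03 0 0 0;.45 -.01 0 0 0;.45 0 0 0 0;.45 0 0 0 0;.45 0 0 0 0;.45 0 0 0 0;.45 0 0 0 0;.45 0 0 0 0'; python3 s.py
python3 - <<'E'
from h import *
a=arm.camera('scene')[120:290,130:480];b=arm.camera('top')[130:280,160:490]
cv2.imwrite('pics/end.png',np.vstack([cv2.resize(a,(620,300),interpolation=2),cv2.resize(b,(620,282),interpolation=2)]))
E
```

```text
time_s: 40.5
ee_pos: [662.6, -151.5, 153.0]
tcp_rot: [-3.134, -0.221, 0.002]
ft_force: [-0.3, -0.3, -0.5]
finger_gap: 50.6
gripper_force: 0.0
t 40.5 [ 662.6 -151.5  153. ] yaw 8.1 tilt 0.09 gap 50.6 gf 0.0 [-0.3 -0.3 -0.5]
time_s: 41.5
ee_pos: [481.6, -151.5, 299.1]
tcp_rot: [3.133, 0.221, 0.002]
ft_force: [-0.4, 0.6, 0.3]
finger_gap: 50.4
gripper_force: 0.0
time_s: 42.5
ee_pos: [363.4, -151.5, 298.1]
tcp_rot: [-3.134, -0.221, 0.001]
ft_force: [0.8, -0.6, 0.5]
finger_gap: 50.4
gripper_force: 0.0
t 42.5 [ 363.4 -151.5  298.1] yaw 8.1 tilt 0.03 gap 50.4 gf 0.0 [ 0.8 -0.6  0.5]
```

View pics/end.png

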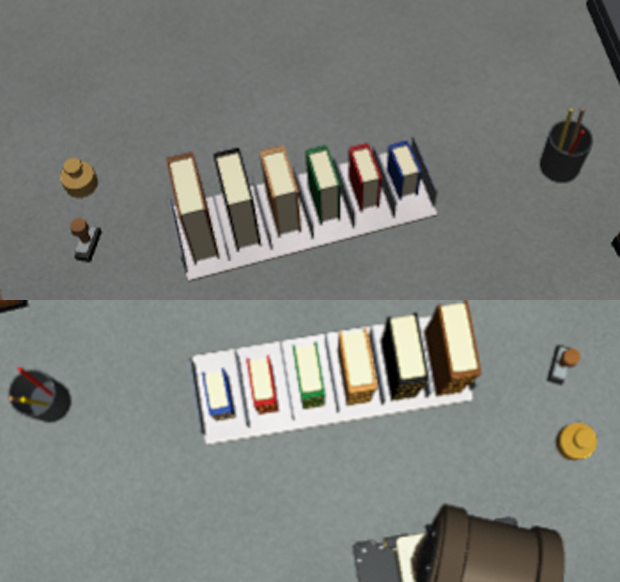

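All six books stand upright, one to a bay, in the order index, red, green, tan, black, register. The pot, weight and stamp are where they were, and the arm is clear.

```bash
python3 -c "
from rig import arm;print(arm.close_job())"
```

```text
the job is handed in; nothing more can be done
None
```

The job is handed in: the red, green, tan and black books stand upright in the four middle bays, climbing in height from the index to the register, with nothing else disturbed, at about 43 s on the robot's clock.

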